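# Roll a rack tube into the drilling V-block

## Task

Without gripping or lifting it, roll the bare aluminium tube along the bench with your fingertips, up the ramp and into the groove of the blue V-block. Then push it by its free end along the groove until its other end rests against the red stop. Leave the black pipe and everything else on the bench where they are.

Things in the scene. Friction and masses are not known exactly. Their poses are not given: they have to be found in the camera images.
- alu_tube: Bare aluminium tube to be rolled: 38 mm outside diameter, 180 mm long, 0.13-0.21 kg, dark bore at both ends. Origin at its middle, on its axis; own x along its axis, away from the robot; the frame turns about x as it rolls. Starts left or right of the V-block, within 0.1 rad of parallel to the groove. Smooth (friction about 0.35); rolls freely, runs on by itself if pushed fast.
- v_block: Blue V-block fixed to the bench, 160 mm long (own x, -80 to 80), 131 mm wide (own y); origin on the bench under its middle. Groove along own x at y = 0. From each side a 14 degree ramp rises from the bench at |y| = 65.5 mm to a crest 12 mm high at |y| = 17.3 mm, then a 30 degree flank falls to the groove bottom (y = 0, 2 mm above the bench). The tube can roll in from either side.
- groove (a point): Middle of the V-block, 24 mm above the bench: where the axis of a seated tube runs (along x). Axes as the V-block. The block's end away from the robot (+x) is open; a tube resting against the stop sticks out 20 mm there, and its middle lies 10 mm from this point towards +x.
- stop_face (a point): Middle of the face of the red stop at the V-block's end towards the robot; the tube's end must rest against it. 24 mm above the bench; face looks along +x (own axes as the V-block). The stop is 50 mm wide, 45 mm high, 10 mm thick (block x = -90 to -80 mm).
- black_pipe: Black plastic pipe of the same size (38 mm by 180 mm), lying on the bench on the other side of the V-block; not to be moved. Origin at its middle, own x along its axis. It rolls easily if touched.
- collar: Steel clamp collar, a ring 64 mm outside, 22 mm high, lying flat beyond the V-block; bystander. Origin at the centre of its underside.
- tee: Black plastic tee fitting, 70 mm long, 44 mm high, lying beyond the V-block; bystander. Origin at the centre of its underside.
- pot: Small terracotta pot, 70 mm across, 60 mm high, standing at the left; bystander. Origin at the centre of its underside.
- spray: White bottle with green cap, 66 mm across, 170 mm high, at the left; bystander. Origin at the centre of its underside.
- driver: Orange screwdriver lying at the right; bystander. Origin at the underside.
- feed: Amber jar with yellow cap, 60 mm across, 110 mm high, at the right; bystander. Origin at the centre of its underside.
There are look-alikes about, which are no part of the job. Of the things that look like the alu_tube, the largest one is meant.

How it is judged:
On the way, in this order (a step that is already met when the one before it is completed fails the run):
1. the aluminium tube has rolled over by about a third of a turn, lying on the bench (angle between alu_tube's own z axis and vertical above 2 rad and height (world z) of alu_tube below 0.024 m), for 0.05 s.
2. the tube lies in the groove of the V-block (y of alu_tube in the frame of v_block between -0.005 and 0.005 m and z of alu_tube in the frame of v_block below 0.027 m and angle between the x axis of alu_tube and the x axis of v_block, either way round below 0.06 rad), for 0.2 s.
3. the tube's end has come against the stop (x of alu_tube in the frame of v_block between 0.005 and 0.014 m), for 0.1 s.
At the end, for the whole second after the job is handed in: The aluminium tube lies at rest down in the groove (axis within 5 mm of the groove's middle, no more than about 3 mm high, parallel within 0.06 rad) and its end is within 4 mm of the red stop (all of step 2 and all of step 3 and z of alu_tube in the frame of v_block above 0.02 m and linear speed of alu_tube below 0.02 m/s); the robot touches nothing.
It fails at once if the tube was lifted or tipped up, rather than rolled on the bench and block (height (world z) of alu_tube above 0.04 m or angle between alu_tube's own x axis and vertical below 1.32 rad or angle between alu_tube's own x axis and vertical above 1.82 rad or (height (world z) of alu_tube above 0.027 m and (y of alu_tube in the frame of v_block above 0.085 m or y of alu_tube in the frame of v_block below -0.085 m))).
It fails at once if the black pipe was moved (distance of black_pipe from where it was at the start of the episode above 0.02 m).
It fails at once if a bystander was moved (distance of any of collar, tee, pot, spray, driver, feed from where it was at the start of the episode above 0.02 m).
It also fails if it takes over 58 s, if anything falls off the work surface, if the arm or the gripper's body presses on something with over 40 N, if the wrist force passes 120 N, or if a joint passes its speed limit or range.

## Robot

A 6-joint arm with a two-finger parallel gripper is mounted at the origin on the work surface. World frame = base frame: x ahead of the robot, y to its left, z up, the work surface at z = 0. Lengths are in m, angles in rad, forces in N, time in s.
With the tool pointing down it reaches from about 0.35 to 0.725 m from the base axis. Payload 4.3 kg.
Tool frame: the origin (TCP) lies midway between the tips of the shut fingers; the grasp point (between the pads) lies 19 mm behind it; z points along the fingers, y is the line along which they close (so a half turn about z gives the same grasp; the last joint's range is limited). The gripper opens to 85 mm and grips with 20 to 120 N. Pads are 22 mm wide; open, the fingers measure 114 mm over their backs; the gripper's body (76 mm by 85 mm) begins 54 mm behind the grasp point. The pads swing forward as they close: fully open they stand 13 mm farther back than shut.
Start: joints at [-1.275, 0.377, 0.081, 1.274, 0, 1.46], TCP at [0.227, -0.528, 0.231] pointing down, gripper open.
Joint ranges: [-2.72, 2.72], [-0.84, 1.66], [-1.02, 1.22], [-1.77, 2.12], [-1.37, 1.28], [-3.14, 3.14]. Speed limits (rad/s): [2.57, 2.57, 3.14, 3.14, 3.14, 3.14].

## Interface

Orientations are given as [roll, pitch, yaw] about the fixed x, y, z axes, in that order (R = Rz(yaw) Ry(pitch) Rx(roll)).
In Python, from workcell import * gives the robot as it stands.
- The arm moves only by the tool step_arm, never from a script. Its argument "increments" is a list of rows, each a list of 7 numbers: the shift along the tool's x, y, z in units of 50 mm (1.0 is 50 mm), then the turn, a rotation vector about the tool's x, y, z in rad, then the closure, from -1 (fully open) to 1 (shut). A call has 1 to 20 rows; each row shifts and turns the commanded pose from where the row before left it, along the tool's axes as they then stand; what a row does not reach is not made up. A row lasts 1/10 s, in which the tool goes at most 50 mm and 8.59 degrees, less where a joint would pass 70% of its speed; a pose out of reach is approached as far as the arm can. A call is refused whole if a number of a shift passes 1 or a number of a turn 0.15, either way. A call with a gripper value outside its range is refused whole. The fingers move at their own pace and stop on an object; the grip force is fixed at half the most. Time passes only in rows, so rows that do not move let the fingers close. It gives the time, the measured TCP pose, the force, the opening and the grip force at its end, in the units of the state.
- observe(): the state, without advancing time (a new reading comes with each control period).
- camera(name): name is "scene" or "top"; returns a dict with "frame" (384x512x3 uint8, red, green, blue), "z_map" (384x512 float32, m along the optical axis (not along the pixel's ray), 0 where there is no reading), "intrinsics" (3x3 intrinsics, pixels), "k1" (the pictures are not rectified: a ray, as slopes to the right and down, at radius r is drawn at 1 + k1 r^2 times it, then the intrinsics apply), "xyz" and "attitude" of the camera in the world. Camera axes: x right, y down, z forward; pixel columns grow to the right and rows downward; lengths in m; the calibration is good to about 2 mm. A picture is of the moment at which its call begins.
- hand_in(): hands the job in; it is judged then, once.
The state is a dict: "time_s": time; "q": joint angles; "joint_vel": joint speeds; "effort": joint torques, N m; "tcp_pos": TCP position; "orientation": TCP orientation; "ft_force": force on the tool from outside, world axes, zero at the start; "torque": the same for the moment, N m; "finger_gap": finger opening in m; "grasp_force": force on a finger pad.
Only numpy, scipy, OpenCV 4.12 (cv2) and the standard library are available. Lean on these libraries where they do the work, as an engineer would, in place of code of your own. Each camera call takes 0.05 s, during which the arm holds its last target. There are 200 camera calls.

## Working session

There is one attempt and no reset: what is moved stays moved. The work goes in short steps, Python scripts to look and compute and a tool call to move; the robot and the scene stay as the last step left them, time stands still between calls to the robot, and variables do not carry over. Pictures are saved under pics/ and viewed, at most 10 in all, crops included, and the job is handed in when it is done.

Besides the shell and the picture viewer there is one more tool, called after "Call:" as a command line: name --pt "numbers of a row" for each row, then --argument value for the rest. step_arm: Moves the arm, as the interface text tells. Its arguments: {"type":"object","properties":{"increments":{"type":"array","items":{"type":"array","items":{"type":"number"}}}},"required":["increments"]}

```bash
mkdir -p pics; cat > h.py <<'E'
from workcell import *
import numpy as np, cv2
from scipy.spatial.transform import Rotation as Ro
def Rm(a):
    a=np.array(a,float)
    return a if a.shape==(3,3) else Ro.from_euler('xyz',a).as_matrix()
def cloud(c):
    K=np.array(c['intrinsics']);h,w=c['z_map'].shape
    u,v=np.meshgrid(np.arange(w),np.arange(h))
    x=(u-K[0,2])/K[0,0];y=(v-K[1,2])/K[1,1];a,b=x.copy(),y.copy()
    for _ in range(8):
        f=1+c['k1']*(a*a+b*b);a=x/f;b=y/f
    P=np.stack([a,b,np.ones_like(a)],-1)*c['z_map'][...,None]
    P=P@Rm(c['attitude']).T+np.array(c['xyz']);P[c['z_map']==0]=np.nan
    return P
def save(img,n,s=1): cv2.imwrite('pics/'+n,cv2.resize(img[...,::-1],None,fx=s,fy=s,interpolation=cv2.INTER_CUBIC))
E
python3 - <<'E'
from h import *
o=observe();print(o)
for n in('top','scene'):
    c=camera(n);save(c['frame'],n+'0.png',1.5);np.save(n+'_P.npy',cloud(c));print(n,c['xyz'],c['attitude'],c['k1'])
E
```

```text
{'time_s': 0.0, 'q': array([-1.27529750e+00,  3.78051832e-01,  7.96307598e-02,  1.27439454e+00,
       -1.78670554e-05,  1.46050608e+00]), 'joint_vel': array([-1.07832240e-03,  1.39189253e-04,  1.03419322e-03,  1.56572996e-05,
       -1.72500896e-04, -3.46399106e-05]), 'effort': array([-2.59659546e-04, -4.63606095e+01,  2.69873768e+01,  2.08770455e-02,
       -1.45975247e-05,  2.61451639e-06]), 'tcp_pos': array([ 0.22679225, -0.52767489,  0.23036917]), 'orientation': array([-3.13958367e+00, -2.04497232e-04,  4.05788882e-01]), 'ft_force': array([-0.07850328,  0.29230449, -0.09088685]), 'torque': array([-0.00304953,  0.04284665,  0.03834105]), 'grasp_force': 0.0, 'finger_gap': 0.08570216656563255}
top [3.26279584e-01 1.21366777e-04 1.16392632e+00] [-2.93930551e+00 -3.75357813e-04 -1.58773978e+00] 0.04218773918505093
scene [1.1891056  0.84100973 0.87222475] [-2.23147406 -0.01791987  2.53450143] -0.021398970475279434
```

View pics/top0.png

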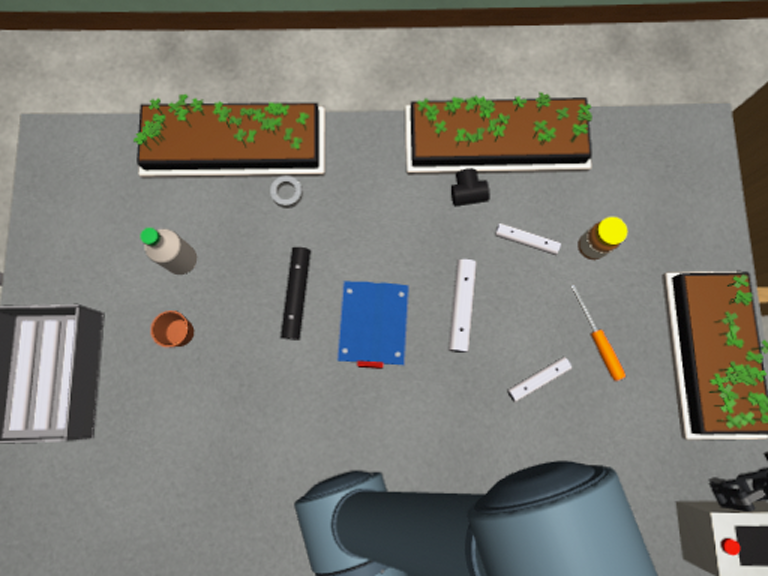

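View pics/scene0.png

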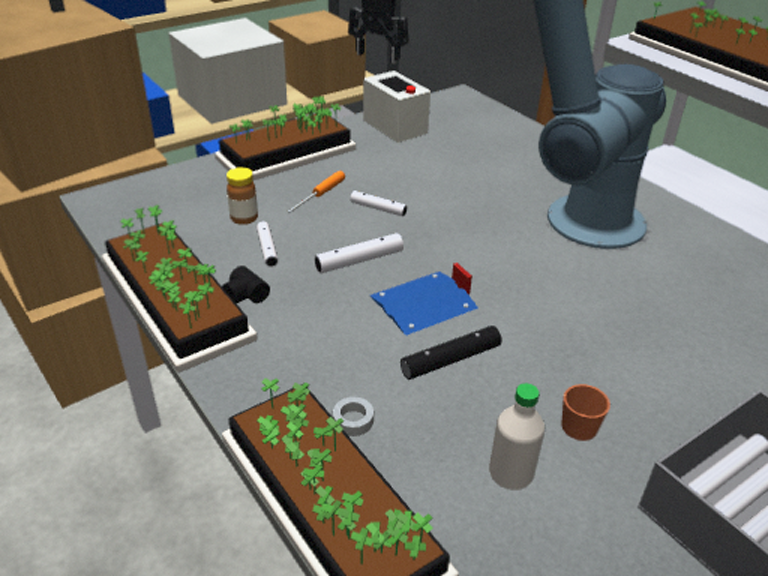

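The top picture shows the alu tube at (463,305), the V-block at (374,323) with its stop at (370,364), and the black pipe at (296,293). The two shorter tubes, at (528,238) and (540,380), are decoys.

```bash
cat >> h.py <<'E'
def tube(c,P=None):
    """tube centre and yaw from the depth cloud"""
    P=cloud(c) if P is None else P
    f=c['frame'].astype(int); m=(P[...,2]>.012)&(P[...,2]<.055)&(f.min(-1)>110)&(np.ptp(f,axis=-1)<40)
    m&=(P[...,0]>.3)&(P[...,0]<.7)&(P[...,1]>-.28)&(P[...,1]<.1)
    n,l,s,_=cv2.connectedComponentsWithStats(m.astype(np.uint8))
    k=1+np.argmax(s[1:,4]); Q=P[l==k]
    (cx,cy),(a,b),t=cv2.minAreaRect(Q[:,:2].astype(np.float32))
    d=np.linalg.svd(Q[:,:2]-Q[:,:2].mean(0),full_matrices=False)[2][0]; d*=np.sign(d[0])
    return cx,cy,np.arctan2(d[1],d[0]),(a,b),np.percentile(Q[:,2],98),np.percentile((Q[:,:2]-Q[:,:2].mean(0))@d,[1,99]),len(Q)
E
python3 - <<'E'
from h import *
for n in('top','scene'):
    c=camera(n);P=cloud(c);f=c['frame'].astype(int)
    print(n,'tube',tube(c,P))
    b=(f[...,2]>110)&(f[...,0]<70)&(f[...,1]<120)&(P[...,2]<.03)&(P[...,2]>-.02)&(abs(P[...,1])<.15)&(P[...,0]>.3)&(P[...,0]<.7)
    Q=P[b];r=cv2.minAreaRect(Q[:,:2].astype(np.float32));print('block',r,len(Q))
    print(cv2.boxPoints(r))
    rd=(f[...,0]>120)&(f[...,1]<50)&(f[...,2]<50)&(abs(P[...,1])<.15)&(P[...,0]>.25)&(P[...,0]<.6)
    Q=P[rd];print('red',Q.mean(0),Q.min(0),Q.max(0),len(Q))
    T=P[(P[...,0]>.4)&(P[...,0]<.45)&(abs(P[...,1]+.05)<.02)];
    g=P[(abs(P[...,0]-.36)<.02)&(abs(P[...,1]+.1)<.05)];print('bench z',np.median(g[:,2]))
E
```

```text
top tube (0.5199894905090332, -0.1632794737815857, np.float64(-0.13742362414740192), (0.03770415112376213, 0.18085846304893494), np.float64(0.04137038990374515), array([-0.08666474,  0.08911433]), 774)
block ((0.4917401373386383, 0.013420775532722473), (0.12810228765010834, 0.1598173826932907), 85.39266967773438) 2189
[[ 0.40694463 -0.04400461]
 [ 0.5662456  -0.05684217]
 [ 0.57653564  0.07084616]
 [ 0.41723466  0.08368373]]
red [0.40654113 0.01973803 0.04469363] [ 0.40148603 -0.00149353  0.03966929] [0.41064525 0.04105746 0.04956802] 48
bench z 8.702556986062149e-05
scene tube (0.520151674747467, -0.15757110714912415, np.float64(-0.13824755708888678), (0.03856731578707695, 0.18092113733291626), np.float64(0.040707325864983934), array([-0.0905101,  0.0869662]), 547)
block ((0.4925093650817871, 0.016056999564170837), (0.1318751722574234, 0.16311778128147125), 85.10997772216797) 1563
[[ 0.4056266  -0.04268823]
 [ 0.5681507  -0.05659295]
 [ 0.57939214  0.07480223]
 [ 0.41686803  0.08870695]]
red [0.40899457 0.02630491 0.04554288] [0.40433237 0.00108387 0.04199499] [0.41288602 0.04803544 0.05049418] 23
bench z 0.0003545478540329383
```

Call:
step_arm --pt "0 0 0 0 0 -0.1467 -1" --pt "0 0 0 0 0 -0.1467 -1" --pt "0 0 0 0 0 -0.1467 -1" --pt "0 0 0 0 0 -0.1467 -1" --pt "0 0 0 0 0 -0.1467 -1" --pt "0 0 0 0 0 -0.1467 -1" --pt "0 0 0 0 0 -0.1467 -1" --pt "0.537 0.369 0 0 0 0 -1" --pt "0.537 0.369 0 0 0 0 -1" --pt "0.537 0.369 0 0 0 0 -1" --pt "0.537 0.369 0 0 0 0 -1" --pt "0.537 0.369 0 0 0 0 -1" --pt "0.537 0.369 0 0 0 0 -1" --pt "0.537 0.369 0 0 0 0 -1" --pt "0.537 0.369 0 0 0 0 -1" --pt "0.537 0.369 0 0 0 0 -1" --pt "0.537 0.369 0 0 0 0 -1" --pt "0.537 0.369 0 0 0 0 -1" --pt "0.537 0.369 0 0 0 0 -1" --pt "0.537 0.369 0 0 0 0 -1"

```text
time_s: 2.2
tcp_pos: [0.5133, -0.2144, 0.2311]
orientation: [-3.141, 0.0, 1.433]
ft_force: [0.5, 0.7, 0.3]
finger_gap: 0.0856
grasp_force: 0.0
```

Call:
step_arm --pt "0 0 0.5 0 0 0 -1" --pt "0 0 0.5 0 0 0 -1" --pt "0 0 0.5 0 0 0 -1" --pt "0 0 0.5 0 0 0 -1" --pt "0 0 0.5 0 0 0 -1" --pt "0 0 0.5 0 0 0 -1" --pt "0 0 0.4 0 0 0 -1" --pt "0 0 0.4 0 0 0 -1" --pt "0 0 0.3 0 0 0 -1" --pt "0 0 0.2 0 0 0 -1" --pt "0 0 0.1 0 0 0 -1" --pt "0 0 0.04 0 0 0 -1" --pt "0 0 0.04 0 0 0 -1"

```text
time_s: 3.5
tcp_pos: [0.5132, -0.216, 0.0078]
orientation: [3.14, 0.001, 1.433]
ft_force: [-0.0, -0.3, 0.8]
finger_gap: 0.0854
grasp_force: 0.0
```

```bash
python3 - <<'E'
from h import *
c=camera('scene');f=c['frame'];save(f[120:250,150:330],'s1.png',4);o=observe();print(o['tcp_pos'],o['ft_force'])
P=cloud(c);m=(P[...,2]<.2)&(P[...,2]>.004)&(P[...,0]>.44)&(P[...,0]<.6)&(P[...,1]<-.185)&(P[...,1]>-.25)&(f.max(-1)<90)
Q=P[m];print(len(Q),Q.min(0),np.percentile(Q,[2,5,50,98],axis=0))
E
```

```text
[ 0.51307551 -0.21589716  0.00759734] [-0.99576195  0.32926671  0.01800759]
1054 [ 0.4428315  -0.24047991  0.01980452] [[ 0.44887592 -0.23329906  0.03324884]
 [ 0.45252492 -0.22932172  0.04305235]
 [ 0.53999451 -0.20555899  0.10774036]
 [ 0.58383122 -0.18673348  0.19555585]]
```

View pics/s1.png

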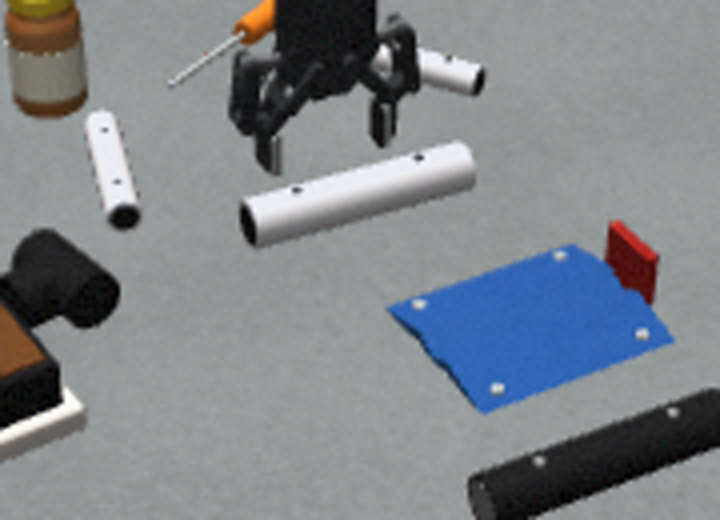

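The open fingertips stand at about z = 0.02 behind the tube. I'll lower them a bit more, then start pushing slowly.

Call:
step_arm --pt "0 0 0.09 0 0 0 -1" --pt "0.1 0 0.09 0 0 0 -1" --pt "0.1 0 0 0 0 0 -1" --pt "0.1 0 0 0 0 0 -1" --pt "0.1 0 0 0 0 0 -1" --pt "0.06 0 0 0 0 0 -1" --pt "0.06 0 0 0 0 0 -1" --pt "0.06 0 0 0 0 0 -1" --pt "0.06 0 0 0 0 -0.003 -1" --pt "0.06 0 0 0 0 -0.003 -1" --pt "0.06 0 0 0 0 -0.003 -1" --pt "0.06 0 0 0 0 -0.003 -1" --pt "0.06 0 0 0 0 -0.003 -1" --pt "0.06 0 0 0 0 -0.003 -1" --pt "0.06 0 0 0 0 -0.003 -1" --pt "0.06 0 0 0 0 -0.003 -1" --pt "0.06 0 0 0 0 -0.003 -1" --pt "0.06 0 0 0 0 -0.003 -1"

```text
time_s: 5.35
tcp_pos: [0.5204, -0.1569, -0.0017]
orientation: [3.142, 0.0, 1.463]
ft_force: [0.6, -0.8, -0.1]
finger_gap: 0.0853
grasp_force: 0.0
```

```bash
cat >> h.py <<'E'
B=np.array([.492,.0147]);BY=-.083
def rep(name='scene'):
    c=camera(name);t=tube(c);o=observe()
    M=np.array([[np.cos(BY),np.sin(BY)],[-np.sin(BY),np.cos(BY)]])
    print(name,'tube world',np.round(t[:3],4),'block',np.round(M@(np.array(t[:2])-B),4),'dyaw',round(t[2]-BY,3),'ztop',round(t[4],4),t[3],t[6])
    print('tcp block',np.round(M@(o['tcp_pos'][:2]-B),4),o['tcp_pos'][2],'yaw',o['orientation'][2],o['ft_force'],o['time_s']);return c
E
python3 -c "
from h import *
rep('scene');rep('top')"
```

```text
scene tube world [ 0.5236 -0.1302 -0.1419] block [ 0.0435 -0.1417] dyaw -0.059 ztop 0.0411 (0.061084359884262085, 0.1817769706249237) 594
tcp block [ 0.0424 -0.1682] -0.0017379069037178271 yaw 1.4635106565494294 [-0.02133808 -0.37940402 -0.46133987] 5.4
top tube world [ 0.5413 -0.1263 -0.2544] block [ 0.0608 -0.1364] dyaw -0.171 ztop 0.041 (0.036983225494623184, 0.14652904868125916) 379
tcp block [ 0.0424 -0.1685] -0.001762398084512038 yaw 1.4633131631716152 [ 0.53961083  0.21999404 -0.28529399] 5.45
```

Call:
step_arm --pt "0.06 0 0 0 0 -0.003 -1" --pt "0.07 0 0 0 0 -0.003 -1" --pt "0.07 0 0 0 0 -0.003 -1" --pt "0.07 0 0 0 0 -0.003 -1" --pt "0.07 0 0 0 0 -0.003 -1" --pt "0.07 0 0 0 0 -0.003 -1" --pt "0.07 0 0 0 0 -0.003 -1" --pt "0.07 0 0 0 0 -0.003 -1" --pt "0.07 0 0 0 0 0 -1" --pt "0.07 0 0 0 0 0 -1" --pt "0.07 0 0 0 0 0 -1" --pt "0.07 0 0 0 0 0 -1" --pt "0.07 0 0 0 0 0 -1" --pt "0.07 0 0 0 0 0 -1" --pt "0.07 0 0 0 0 0 -1" --pt "0.07 0 0 0 0 0 -1" --pt "0.06 0 0 0 0 0 -1" --pt "0.06 0 0 0 0 0 -1" --pt "0.06 0 0 0 0 0 -1" --pt "0.06 0 0 0 0 0 -1"

```text
time_s: 7.45
tcp_pos: [0.5265, -0.0899, -0.0016]
orientation: [3.141, 0.0, 1.487]
ft_force: [0.7, -1.0, 0.2]
finger_gap: 0.0855
grasp_force: 0.3
```

```bash
python3 -c "
from h import *
c=rep('scene');save(c['frame'][120:250,150:330],'s2.png',4)"
```

```text
scene tube world [ 0.5332 -0.061  -0.1351] block [ 0.0473 -0.072 ] dyaw -0.052 ztop 0.0416 (0.05173593759536743, 0.179907888174057) 631
tcp block [ 0.043  -0.1008] -0.0016561537071297545 yaw 1.4870888209431108 [-0.39692679  0.96550348  0.13111452] 7.5
```

View pics/s2.png

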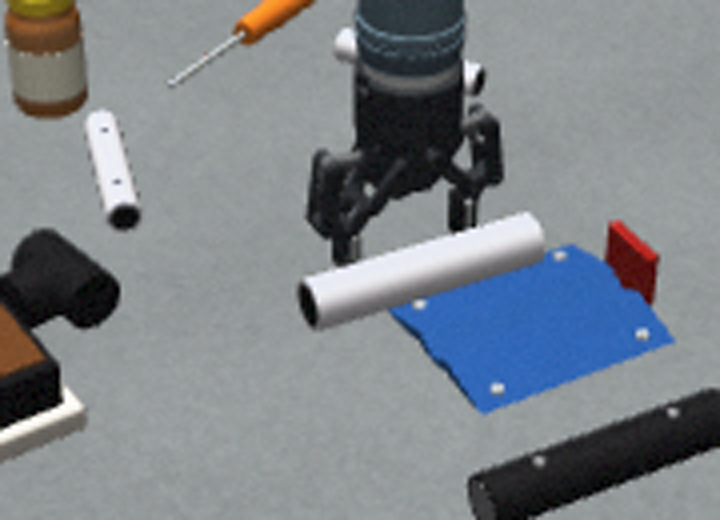

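The tube lies at the foot of the ramp. Now slowly up.

Call:
step_arm --pt "0.06 0 -0.01 0 0 0 -1" --pt "0.06 0 -0.01 0 0 0 -1" --pt "0.06 0 -0.01 0 0 0 -1" --pt "0.06 0 -0.01 0 0 0 -1" --pt "0.06 0 -0.01 0 0 0 -1" --pt "0.06 0 -0.01 0 0 0 -1" --pt "0.06 0 -0.01 0 0 0 -1" --pt "0.06 0 -0.01 0 0 0 -1" --pt "0.06 0 0 0 0 0 -1" --pt "0.06 0 0 0 0 0 -1" --pt "0.06 0 0 0 0 0 -1" --pt "0.06 0 0 0 0 0 -1" --pt "0.06 0 0 0 0 0 -1" --pt "0.06 0 0 0 0 0 -1" --pt "0.06 0 0 0 0 0 -1"

```text
time_s: 9.0
tcp_pos: [0.5301, -0.0448, 0.0023]
orientation: [-3.142, 0.0, 1.487]
ft_force: [-1.4, -1.6, 1.1]
finger_gap: 0.0852
grasp_force: 1.1
```

```bash
python3 -c "
from h import *
c=rep('scene')"
```

```text
scene tube world [ 0.537  -0.0209 -0.0828] block [ 0.0478 -0.0318] dyaw 0.0 ztop 0.0512 (0.05655384063720703, 0.1830015927553177) 666
tcp block [ 0.0429 -0.0555] 0.0022282644476709287 yaw 1.4871687289248108 [ 0.60608626 -0.26494706  0.8500357 ] 9.05
```

Call:
step_arm --pt "0.04 0 0 0 0 0 -1" --pt "0.04 0 0 0 0 0 -1" --pt "0.04 0 0 0 0 0 -1" --pt "0.04 0 0 0 0 0 -1" --pt "0.03 0 0 0 0 0 -1" --pt "0.03 0 0 0 0 0 -1" --pt "0.02 0 0 0 0 0 -1" --pt "0.02 0 0 0 0 0 -1" --pt "0.02 0 0 0 0 0 -1" --pt "0 0 0 0 0 0 -1" --pt "0 0 0 0 0 0 -1"

```text
time_s: 10.15
tcp_pos: [0.5313, -0.0312, 0.0023]
orientation: [3.142, 0.0, 1.487]
ft_force: [-0.1, 0.2, -0.6]
finger_gap: 0.0857
grasp_force: 0.0
```

```bash
python3 -c "
from h import *
c=rep('scene');save(c['frame'][120:250,150:330],'s3.png',4)"
```

```text
scene tube world [ 0.539   0.004  -0.0853] block [ 0.0478 -0.0068] dyaw -0.002 ztop 0.0457 (0.05521850660443306, 0.17963039875030518) 673
tcp block [ 0.043  -0.0425] 0.0023111968729844674 yaw 1.486624776585729 [-0.50590785 -0.64544258  0.58448013] 10.2
```

View pics/s3.png

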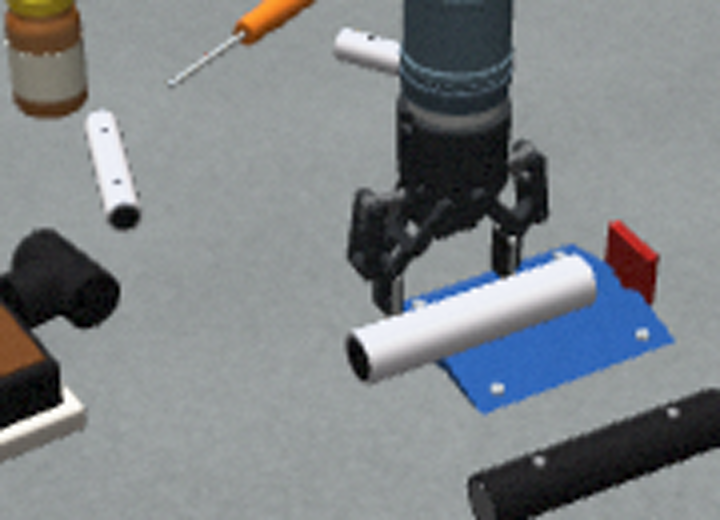

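The tube dropped into the groove. Next I'll back off, rise, shut the fingers and go beyond the far end.

Call:
step_arm --pt "-0.2 0 0 0 0 0 -1" --pt "-0.2 0 0 0 0 0 -1" --pt "0 0 -0.4 0 0 0 -1" --pt "0 0 -0.5 0 0 0 -1" --pt "0 0 -0.5 0 0 0 -1" --pt "0 0 -0.5 0 0 0 0" --pt "0 0 -0.1 0 0 0 1" --pt "0.208 0.44 0 0 0 0 1" --pt "0.208 0.44 0 0 0 0 1" --pt "0.208 0.44 0 0 0 0 1" --pt "0.208 0.44 0 0 0 0 1" --pt "0.208 0.44 0 0 0 0 1" --pt "0.208 0.44 0 0 0 0 1" --pt "0 0 0 0 0 0 1" --pt "0 0 0.4 0 0 0 1" --pt "0 0 0.4 0 0 0 1" --pt "0 0 0.2 0 0 0 1" --pt "0 0 0 0 0 0 1"

```text
time_s: 12.0
tcp_pos: [0.6638, -0.0004, 0.0499]
orientation: [-3.137, 0.0, 1.486]
ft_force: [-0.0, 0.1, -0.3]
finger_gap: -0.0002
grasp_force: 0.0
```

```bash
python3 -c "
from h import *
rep('top');c=rep('scene');save(c['frame'][120:250,150:330],'s4.png',4);print(observe()['finger_gap'])"
```

```text
top tube world [ 0.6688 -0.2622  1.1346] block [ 0.1991 -0.2613] dyaw 1.218 ztop 0.0302 (0.04642612859606743, 0.026043355464935303) 122
tcp block [ 0.1737 -0.0007] 0.05136485519960858 yaw 1.486139821696832 [-0.46319697  0.18672199  0.01345167] 12.05
scene tube world [ 0.5385  0.0157 -0.0866] block [0.0463 0.0049] dyaw -0.004 ztop 0.0458 (0.038030799478292465, 0.18345898389816284) 666
tcp block [ 0.1747 -0.0006] 0.05243585380837082 yaw 1.4862714842639813 [-0.47925535  0.42923596  1.09044972] 12.1
-0.00027794791561436884
```

View pics/s4.png

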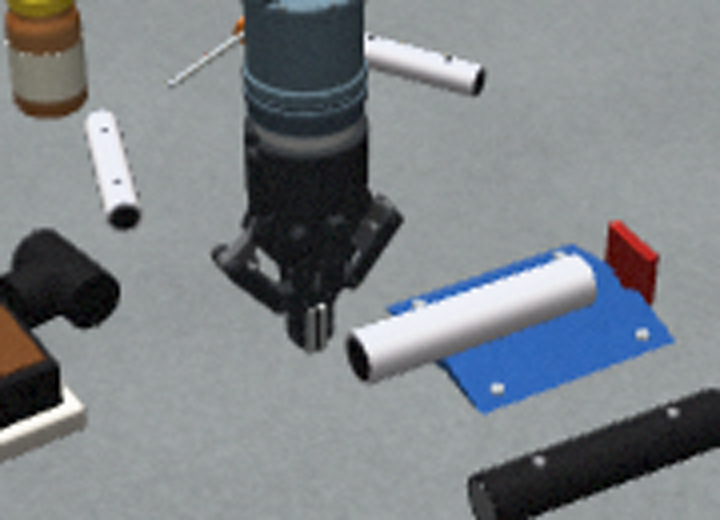

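Call:
step_arm --pt "0 0 0.4 0 0 0 1" --pt "0 0 0.34 0 0 0 1" --pt "0 0 0 0 0 0 1" --pt "0 -0.06 0 0 0 0 1" --pt "0 -0.08 0 0 0 0 1" --pt "0 -0.08 0 0 0 0 1" --pt "0 -0.08 0 0 0 0 1" --pt "0 -0.06 0 0 0 0 1" --pt "0 -0.06 0 0 0 0 1" --pt "0 -0.05 0 0 0 0 1" --pt "0 -0.05 0 0 0 0 1" --pt "0 -0.05 0 0 0 0 1" --pt "0 -0.05 0 0 0 0 1" --pt "0 -0.05 0 0 0 0 1" --pt "0 -0.05 0 0 0 0 1" --pt "0 -0.05 0 0 0 0 1" --pt "0 -0.05 0 0 0 0 1" --pt "0 -0.05 0 0 0 0 1" --pt "0 -0.05 0 0 0 0 1"

```text
time_s: 14.0
tcp_pos: [0.6205, 0.0039, 0.0154]
orientation: [3.141, 0.0, 1.487]
ft_force: [1.8, 1.1, 0.1]
finger_gap: 0.0001
grasp_force: 0.6
```

```bash
python3 -c "
from h import *
c=rep('scene');save(c['frame'][120:250,150:330],'s5.png',4)"
```

```text
scene tube world [ 0.5091  0.017  -0.0704] block [0.0169 0.0037] dyaw 0.013 ztop 0.0459 (0.039670366793870926, 0.2003219723701477) 646
tcp block [ 1.285e-01 -1.000e-04] 0.015321332491725272 yaw 1.4867256624104632 [-0.06128163 -0.09723898  1.7622837 ] 14.05
```

View pics/s5.png

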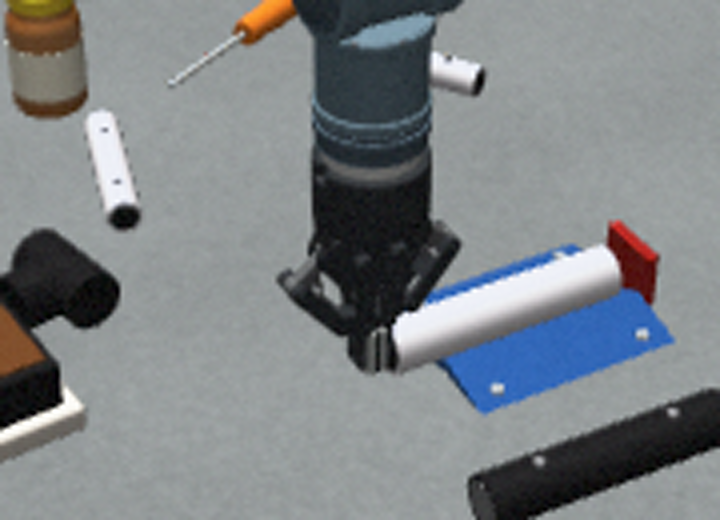

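The finger is on the free end and the tube is sliding. About 13 mm remains.

Call:
step_arm --pt "0 -0.04 0 0 0 0 1" --pt "0 -0.04 0 0 0 0 1" --pt "0 -0.04 0 0 0 0 1" --pt "0 -0.04 0 0 0 0 1" --pt "0 -0.04 0 0 0 0 1" --pt "0 0 0 0 0 0 1"

```text
time_s: 14.65
tcp_pos: [0.6102, 0.0048, 0.0153]
orientation: [-3.141, 0.0, 1.487]
ft_force: [0.9, -0.8, -0.5]
finger_gap: 0.0006
grasp_force: 0.2
```

Call:
step_arm --pt "0 -0.02 0 0 0 0 1" --pt "0 -0.02 0 0 0 0 1"

```text
time_s: 14.85
tcp_pos: [0.6086, 0.0049, 0.0152]
orientation: [3.142, 0.0, 1.487]
ft_force: [1.2, -1.4, 0.3]
finger_gap: 0.0001
grasp_force: 0.5
```

Call:
step_arm --pt "0 -0.02 0 0 0 0 1" --pt "0 0 0 0 0 0 1"

```text
time_s: 15.05
tcp_pos: [0.6074, 0.005, 0.0152]
orientation: [-3.141, 0.0, 1.487]
ft_force: [1.5, -0.3, -0.2]
finger_gap: 0.0001
grasp_force: 0.3
```

```bash
python3 -c "
from h import *
c=rep('scene');rep('scene');save(c['frame'][165:215,230:330],'s6.png',8)"
```

```text
scene tube world [ 0.5015  0.001  -0.0683] block [ 0.0106 -0.0128] dyaw 0.015 ztop 0.0456 (0.06614796817302704, 0.18626923859119415) 640
tcp block [ 1.159e-01 -1.000e-04] 0.015278538017749487 yaw 1.4866895087451089 [-0.37978806 -0.07783274 -0.27590835] 15.1
scene tube world [ 0.504   0.0182 -0.0718] block [0.0117 0.0044] dyaw 0.011 ztop 0.0457 (0.03364931046962738, 0.18539921939373016) 643
tcp block [ 1.158e-01 -1.000e-04] 0.015225573793490085 yaw 1.4866829882649162 [ 1.46958123 -0.65657045 -0.03740961] 15.15
```

View pics/s6.png

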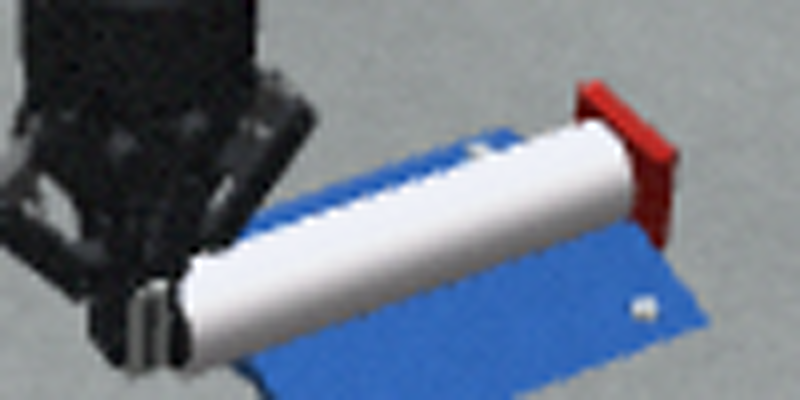

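The tube's end at (630,170) is close to the red face but not clearly touching. I'll creep on and watch the force.

Call:
step_arm --pt "0 -0.02 0 0 0 0 1" --pt "0 0 0 0 0 0 1"

```text
time_s: 15.35
tcp_pos: [0.6065, 0.0051, 0.0153]
orientation: [-3.142, 0.0, 1.487]
ft_force: [1.2, -0.8, -0.3]
finger_gap: 0.0001
grasp_force: 0.4
```

Call:
step_arm --pt "0 -0.02 0 0 0 0 1" --pt "0 0 0 0 0 0 1"

```text
time_s: 15.55
tcp_pos: [0.6055, 0.0052, 0.0153]
orientation: [-3.141, 0.0, 1.487]
ft_force: [0.2, 0.2, -0.2]
finger_gap: 0.0006
grasp_force: 0.3
```

Call:
step_arm --pt "0 -0.02 0 0 0 0 1" --pt "0 0 0 0 0 0 1"

```text
time_s: 15.75
tcp_pos: [0.6045, 0.0052, 0.0153]
orientation: [-3.141, 0.0, 1.487]
ft_force: [0.5, 0.5, -0.4]
finger_gap: 0.0
grasp_force: 0.4
```

Call:
step_arm --pt "0 -0.02 0 0 0 0 1" --pt "0 0 0 0 0 0 1"

```text
time_s: 15.95
tcp_pos: [0.6045, 0.0052, 0.0156]
orientation: [3.14, 0.0, 1.487]
ft_force: [3.4, -0.6, -2.2]
finger_gap: 0.0003
grasp_force: 1.4
```

The arm stopped advancing and the force rose, so the tube is against the stop. I'll back off and check.

Call:
step_arm --pt "0 0.02 0 0 0 0 1" --pt "0 0.1 0 0 0 0 1" --pt "0 0.3 0 0 0 0 1" --pt "0 0.4 0 0 0 0 1" --pt "0 0.3 0 0 0 0 1" --pt "0 0 -0.5 0 0 0 1" --pt "0 0 -0.8 0 0 0 1" --pt "0 0 -0.8 0 0 0 1" --pt "0 0 -0.5 0 0 0 1" --pt "0 0 0 0 0 0 1" --pt "0 0 0 0 0 0 1"

```text
time_s: 17.05
tcp_pos: [0.6596, 0.0006, 0.1454]
orientation: [3.141, 0.0, 1.487]
ft_force: [-0.5, -0.3, -0.9]
finger_gap: -0.0
grasp_force: 0.0
```

```bash
python3 -c "
from h import *
c=rep('scene');save(c['frame'][140:270,190:370],'s7.png',4);rep('scene')"
```

```text
scene tube world [ 0.5004  0.0186 -0.0796] block [0.0081 0.0046] dyaw 0.003 ztop 0.0456 (0.03517714515328407, 0.18410314619541168) 642
tcp block [ 1.673e-01 -1.000e-04] 0.14410632166555 yaw 1.4867246918374966 [-0.13287727 -0.37733737  0.36480083] 17.1
scene tube world [ 0.5005  0.0186 -0.0786] block [0.0081 0.0046] dyaw 0.004 ztop 0.0458 (0.034624502062797546, 0.18377360701560974) 646
tcp block [ 1.667e-01 -1.000e-04] 0.14338582929860855 yaw 1.4867053870721714 [ 0.23343848 -0.86568229  0.21037793] 17.15
```

View pics/s7.png

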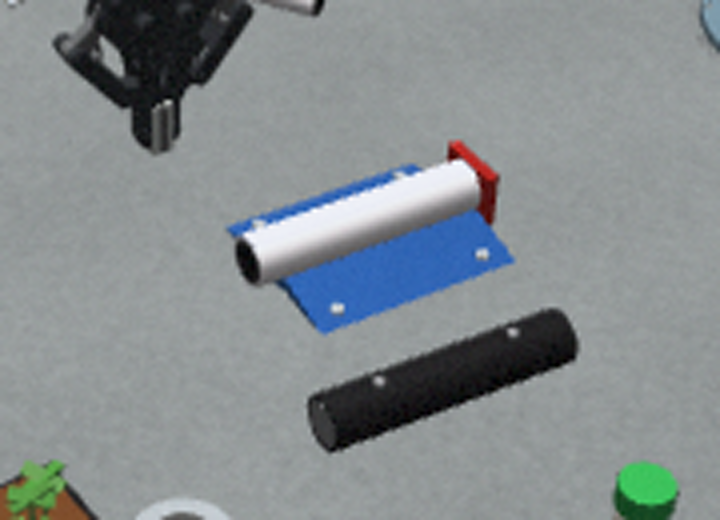

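The tube lies in the groove with its end against the red stop at (480,190). The black pipe is where it was and the gripper is clear.

```bash
python3 -c "
from workcell import *
print(hand_in())"
```

```text
the job is handed in; nothing more can be done
None
```

The aluminium tube was rolled up the ramp into the V-block groove and pushed along until it touched the red stop. The job was handed in at about 17 s with the gripper clear and the black pipe in place; no verdict came back.

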